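# Reset the back gauge of a paper trimmer to the next size

## Task

The paper trimmer on the desk is still set for the last job. Slacken the knurled clamping knob of its back gauge, slide the gauge along its slot until its pointer stands at the arrow-shaped paper flag (not the square-ended one), and there turn the knob clockwise again until it is firm, with the shoe down in the notch - firm, but not forced. Leave the gauge locked and do not disturb the other things on the desk.

Things in the scene. Friction and masses are not known exactly. Their poses are not given: they have to be found in the camera images.
- trimmer: rotary paper trimmer, fixed: dark steel bed 200 (x) x 300 (y) mm, top 18 mm above the desk, cutting rail and black cutter head along its +y edge (up to 61 mm high), low aluminium stop along the +x edge. Origin under the middle of the bed on the desk, z up. The gauge slot runs along its y axis at x = 0, from y = -125 to +58 mm
- index_strip: steel strip at the bottom of the slot, part of the trimmer (same origin and axes). Its flat top lies 3.5 mm below the bed top and has three V notches across it, each 10 mm wide at the top, at y = -85, -35 and +15 mm. The gauge starts clamped in the middle notch; the flags stand at the other two
- gauge_pointer (a point): tip of the gauge's pointer, 60 mm in -x from the knob's axis and at the same y as that axis and the shoe; axes as the trimmer's. The aluminium gauge (carriage 60 x 50 mm, upright fence on its +y side) slides along the trimmer's y, guided by the slot; it cannot be lifted or turned
- fence_grip (a point): middle of the top part of the fence near its -x end, 1 mm below the fence's top edge. The fence is a plate 8 mm thick in y, 135 mm long in x (from 15 mm on the -x side of this point to 120 mm on the +x side), its top 52.5 mm above the desk (34.5 above the bed). It can be pinched here across its thickness
- knob_top (a point): centre of the top of the knurled black clamping knob: cylinder 30 mm across, 24 high, top 57.5 mm and carriage under it 30 mm above the desk. The fence's inner face is 34 mm from its axis in +y, so fingers cannot swing past it: close them about along x, turn, let go, turn back, grasp again. Anticlockwise from above slackens (1.6 to 2 rad frees the shoe; thread ends 3.7 to 4 rad from the start)
- shoe: clamping shoe in the slot under the knob, moved up or down 3 mm per rad of the knob; its round nose (8 mm thick; origin in it) sinks 3.3 mm deeper in a notch than on the flat, where the knob goes firm 1.1 rad too early. The knob runs with about 0.4 N m of friction; each newton on the strip adds 0.003 N m. Firm: over 50 N (100 N, 0.3 N m above running, is a good value); 250 N is forced
- flag_arrow: arrow-shaped stick-on paper flag, 30 mm long and 1 thick, head 20 mm and stem 8 mm wide, on the bed's near edge beside one notch: the wanted size. Origin at its tip; the tip points in its +x (the trimmer's x) to the slot and stands at the y of the notch
- flag_square: square-ended paper flag, 18 x 30 x 1 mm, beside the other notch: not wanted. Origin in the middle of the end towards the slot
- stapler: desk stapler 137 x 34 x 46 mm, loose, to be left alone; origin under its middle
- mug: mug 81 x 113 x 101 mm, loose, to be left alone; origin under its middle
- glue_stick: glue stick 27 x 27 x 94 mm standing upright, loose, to be left alone; origin under its middle

How it is judged:
By the outcome, as a careful person would: the job done as asked, in the order asked, and still so for the second after the job is handed in, with the robot touching nothing.
It also fails if it takes over 64 s, if anything falls off the work surface, if the arm or the gripper's body presses on something with over 40 N, if the wrist force passes 120 N, or if a joint passes its speed limit or range.

## Robot

A 7-joint arm with a two-finger parallel gripper is mounted at the origin on a cart in front of the work surface, level with it; the furniture and walls round the work are solid. World frame = base frame: x ahead of the robot, y to its left, z up, the work surface at z = 0. Lengths are in m, angles in rad, forces in N, time in s.
With the tool pointing down it reaches from about 0.35 to 0.9 m from the base axis. Payload 8.1 kg.
Tool frame: the origin (TCP) lies on the mounting face of the last link; the fingertips stand 173 mm ahead of it and the grasp point (between the pads) lies 155 mm ahead of it; z points along the fingers, y is the line along which they close (so a half turn about z gives the same grasp; the last joint's range is limited). The gripper opens to 85 mm and grips with 20 to 120 N. Pads are 22 mm wide; open, the fingers measure 114 mm over their backs; the gripper's body (76 mm by 85 mm) begins 54 mm behind the grasp point. The pads swing forward as they close: fully open they stand 13 mm farther back than shut.
Start: joints at [-1.411, 0.434, 0.025, 1.573, -0.012, 1.134, -0.075], TCP at [0.162, 0.604, 0.405] pointing down, gripper open.
Joint ranges: [-2.62, 2.62], [-0.44, 2.09], [-1.27, 1.32], [0.08, 2.57], [-1.32, 4.46], [0.12, 2], [-2.74, 2.74]. Speed limits (rad/s): [2.22, 2.22, 3.01, 3.01, 3.14, 3.14, 3.14].

## Interface

Orientations are given as a unit quaternion [x, y, z, w].
In Python, from workcell import manip gives the robot as it stands. The module is installed in compiled form; this text tells all that it offers.
- The arm moves only by the tool step_arm, never from a script. Its argument "commands" is a list of rows, each a list of 6 numbers: the shift along the tool's x, y, z each as a share of 5 cm, from -1 to 1, then the turn, a rotation vector about the tool's x, y, z each as a share of 0.1 rad, from -1 to 1. In form: [[dx, dy, dz, rx, ry, rz], ...]. A call has exactly 10 rows; each row shifts and turns the commanded pose from where the row before left it, along the tool's axes as they then stand; what a row does not reach is not made up. A row lasts 1/8 s, in which the tool goes at most 62.5 mm and 10.7 degrees, less where a joint would pass 70% of its speed; a pose out of reach is approached as far as the arm can. A call with a number of a shift or a turn outside -1 to 1 is refused whole. A call with a gripper value outside its range is refused whole. "hand" is the opening, from 0 (shut) to 1 (fully open), set as the call begins (left out, the last holds). The fingers move at their own pace and stop on an object; the grip force is fixed at half the most. Time passes only in rows, so rows that do not move let the fingers close, or fill a call up. It gives the time, the measured TCP pose, the force, the opening and the grip force at its end, in the units of the state.
- manip.observe(): the state, without advancing time (a new reading comes with each control period).
- manip.capture(name): name is "side" or "top" or "wrist"; returns the picture (384x512x3 uint8, blue, green, red); there is no depth.
- manip.camera_params(name): a dict with "fovy" (degrees; the focal length in pixels is half the picture's height over the tangent of half this angle, whatever the lens; pixels are square), "cx", "cy" (the principal point, pixels), "rvec" (rotation vector, rad) and "tvec" (3), from world to camera coordinates, as OpenCV has them. Camera axes: x right, y down, z forward; pixel columns grow to the right and rows downward; lengths in m; the calibration is good to about 2 mm. The wrist camera is an equidistant fisheye: a pixel r from the principal point sees the ray r / f radians off the axis. A picture is of the moment at which its call begins: read the wrist's pose just before it. camera_params takes no time and is no camera call; for the wrist camera it gives the pose at the moment of the call.
- manip.job_done(): hands the job in; it is judged then, once.
The state is a dict: "t": time; "qpos": joint angles; "qvel": joint speeds; "joint_efforts": joint torques, N m; "position": TCP position; "tool_rot": TCP orientation; "force": force on the tool from outside, world axes, zero at the start; "moment": the same for the moment, N m; "opening": opening from 0.0 (shut) to 1.0 (fully open); "gripper_force": force on a finger pad.
Only numpy, scipy, OpenCV 4.12 (cv2) and the standard library are available. Lean on these libraries where they do the work, as an engineer would, in place of code of your own. Each camera call takes 0.05 s, during which the arm holds its last target. There are 200 camera calls.

## Working session

There is one attempt and no reset: what is moved stays moved. The work goes in short steps, Python scripts to look and compute and a tool call to move; the robot and the scene stay as the last step left them, time stands still between calls to the robot, and variables do not carry over. Pictures are saved under pics/ and viewed, at most 10 in all, crops included, and the job is handed in when it is done.

Besides the shell and the picture viewer there is one more tool, called after ">>>" as name(argument=value, ...), one argument or row to a line, values as JSON. step_arm: Moves the arm, as the interface text tells. Its arguments: {"type":"object","properties":{"commands":{"type":"array","items":{"type":"array","items":{"type":"number"}}},"hand":{"type":"number"}},"required":["commands"]}

```bash
mkdir -p pics; cat > h.py <<'E'
import numpy as np, cv2
from scipy.spatial.transform import Rotation as R
from workcell import manip
def snap(n,f):
    p=manip.camera_params(n); im=manip.capture(n); cv2.imwrite(f'pics/{f}.png',im); return im,p
def ray(p,u,v,name):
    f=192/np.tan(np.radians(p['fovy'])/2); x=(u-p['cx'])/f;y=(v-p['cy'])/f
    if name=='wrist':
        r=np.hypot(x,y); d=np.array([x/r*np.sin(r),y/r*np.sin(r),np.cos(r)]) if r>0 else np.array([0,0,1.])
    else: d=np.array([x,y,1.]); d/=np.linalg.norm(d)
    M=R.from_rotvec(np.ravel(p['rvec'])).as_matrix(); t=np.ravel(p['tvec'])
    return -M.T@t, M.T@d
def proj(p,X,name):
    M=R.from_rotvec(np.ravel(p['rvec'])).as_matrix(); c=M@np.array(X,float)+np.ravel(p['tvec'])
    f=192/np.tan(np.radians(p['fovy'])/2)
    if name=='wrist':
        th=np.arctan2(np.hypot(c[0],c[1]),c[2]); k=f*th/np.hypot(c[0],c[1])
        return np.array([p['cx']+k*c[0],p['cy']+k*c[1]])
    return np.array([p['cx']+f*c[0]/c[2],p['cy']+f*c[1]/c[2]])
def onz(p,u,v,z,name):
    o,d=ray(p,u,v,name); return o+d*(z-o[2])/d[2]
def tri(rays):
    A=sum(np.eye(3)-np.outer(d,d) for o,d in rays); b=sum((np.eye(3)-np.outer(d,d))@o for o,d in rays)
    X=np.linalg.solve(A,b); return X,[np.linalg.norm(np.cross(X-o,d)) for o,d in rays]
E
python3 - <<'E'
from h import *
import pickle
P={}
s=manip.observe(); print({k:np.round(v,3) for k,v in s.items()})
ims=[]
for n in('top','side','wrist'):
    im,P[n]=snap(n,n+'0'); print(n,P[n]['fovy'],np.round(np.ravel(P[n]['rvec']),3),np.round(np.ravel(P[n]['tvec']),3), ray(P[n],256,192,n))
    ims.append(im)
pickle.dump(P,open('P.pkl','wb'))
E
```

```text
{'t': np.float64(0.0), 'qpos': array([-1.411,  0.435,  0.025,  1.574, -0.012,  1.134, -0.075]), 'qvel': array([-0.001,  0.001, -0.001,  0.   ,  0.   , -0.001,  0.001]), 'joint_efforts': array([-0.0000e+00, -6.7046e+01,  1.0250e+00, -3.1622e+01,  1.6000e-02,
        1.3000e-02,  0.0000e+00]), 'position': array([0.162, 0.603, 0.404]), 'tool_rot': array([ 0.131,  0.991, -0.001, -0.   ]), 'force': array([-0.121,  0.64 ,  0.455]), 'moment': array([0.002, 0.013, 0.044]), 'gripper_force': np.float64(0.0), 'opening': np.float64(1.002)}
top 45.752990267399994 [ 2.165 -2.193  0.081] [-0.094  0.599  1.043] (array([ 0.51394338, -0.10547497,  1.08651526]), array([ 0.07154094,  0.01029488, -0.99738453]))
side 47.204232848643485 [ 2.223 -0.649  0.298] [-0.57   0.234  1.024] (array([ 0.14697271, -0.81851106,  0.8588745 ]), array([ 0.41158853,  0.62468814, -0.66359597]))
wrist 65.70646984690485 [-2.285 -1.753 -0.275] [-0.625 -0.04   0.378] (array([0.08636826, 0.62466316, 0.3717715 ]), array([ 0.31288384, -0.07770676, -0.94660729]))
```

```bash
python3 -c "
import cv2
for n in('top0','side0'):
    cv2.imwrite(f'pics/{n}b.png',cv2.resize(cv2.imread(f'pics/{n}.png'),(800,600),interpolation=cv2.INTER_CUBIC))"
```

```text
(no output)
```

View pics/top0b.png

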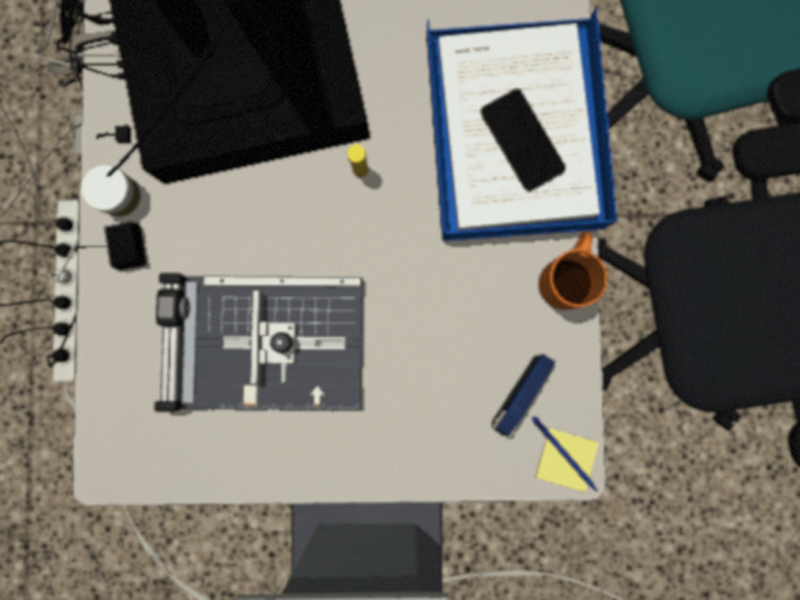

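View pics/side0b.png

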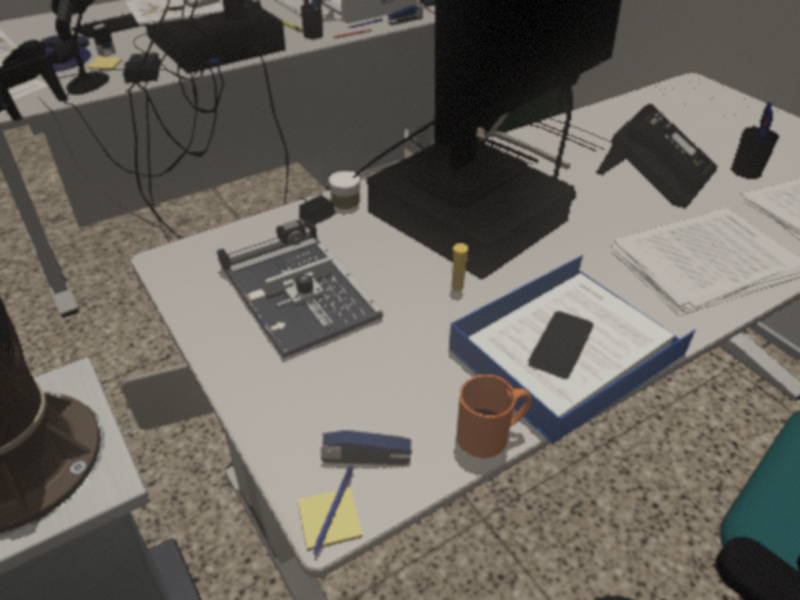

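The top view shows the trimmer with the knob at about (281,342), the fence along column 256, the pointer tip at about (284,381), the arrow flag tip at (317,386) and the square flag at (250,385). +y is to the left, so the gauge must go about 50 mm toward -y. The side view agrees: knob (305,283), arrow tip (285,322).

```bash
python3 - <<'E'
from h import *
import pickle
P=pickle.load(open('P.pkl','rb')); k=.64
def t(n,a,b):
    X,e=tri([ray(P['top'],a[0]*k,a[1]*k,'top'),ray(P['side'],b[0]*k,b[1]*k,'side')]); print(n,X.round(4),np.round(e,4))
t('knob',(281,342),(305,277)); t('arrowtip',(317,386),(285,322))
for n,(u,v,z) in dict(knob=(281,342,.0575),tip=(317,386,.019),sq=(250,385,.019),bedNR=(363,410,.018),bedFR=(363,277,.018),bedN=(170,410,.018),fenceN=(252,388,.0525),fenceF=(258,290,.0525),ptr=(284,381,.03)).items(): print(n,onz(P['top'],u*k,v*k,z,'top').round(4))
s=manip.observe()
print(R.from_quat(s['tool_rot']).as_matrix().round(3), s['t'])
p=P['wrist']; M=R.from_rotvec(np.ravel(p['rvec'])).as_matrix();T=R.from_quat(s['tool_rot']).as_matrix()
print('cam in tool',(T.T@(-M.T@np.ravel(p['tvec'])-s['position'])).round(4),(T.T@M.T).round(3))
E
```

```text
knob [0.5294 0.0769 0.0621] [0.0004 0.0004]
arrowtip [0.4632 0.031  0.0199] [0.0003 0.0003]
knob [0.5291 0.0779 0.0575]
tip [0.4635 0.0309 0.019 ]
sq [0.4662 0.131  0.019 ]
bedNR [ 0.4271 -0.0374  0.018 ]
bedFR [ 0.6261 -0.039   0.018 ]
bedN [0.4306 0.2504 0.018 ]
fenceN [0.4633 0.1206 0.0525]
fenceF [0.6054 0.1125 0.0525]
ptr [0.4719 0.0783 0.03  ]
[[-0.966  0.26  -0.   ]
 [ 0.26   0.966 -0.001]
 [-0.    -0.001 -1.   ]] 0.15
cam in tool [0.0789 0.0008 0.0323] [[ 0.001 -0.952 -0.308]
 [ 1.     0.001  0.   ]
 [-0.    -0.308  0.952]]
```

```bash
cat >> h.py <<'E'
def plan(pos,yaw,n,R0=None,p0=None):
    """rows from the present pose to pos with tool down, tool y at world angle yaw"""
    s=manip.observe(); p0=s['position']; R0=R.from_quat(s['tool_rot'])
    c,q=np.cos(yaw),np.sin(yaw); Rt=R.from_matrix(np.array([[-q,c,0],[c,q,0],[0,0,-1.]]))
    rv=(R0.inv()*Rt).as_rotvec()
    out=[]; Rc=R0
    for i in range(n):
        d=Rc.inv().apply((np.array(pos)-p0)/n); out.append(np.round(np.r_[d/.05,rv/n/.1],3).tolist()); Rc=Rc*R.from_rotvec(rv/n)
    print('t',round(float(s['t']),2),'total',np.round(np.array(pos)-p0,4),'rv',rv.round(3))
    for o in out: print(o)
E
python3 -c "
from h import *
plan([.53,.04,.34],-0.03,20)"
```

```text
t 0.15 total [ 0.3676 -0.5634 -0.0641] rv [-1.000e-03  1.000e-03  1.338e+00]
[-0.501, -0.448, 0.065, -0.0, 0.0, 0.669]
[-0.53, -0.414, 0.065, -0.0, 0.0, 0.669]
[-0.557, -0.378, 0.065, -0.0, 0.0, 0.669]
[-0.581, -0.339, 0.065, -0.0, 0.0, 0.669]
[-0.602, -0.3, 0.065, -0.0, 0.0, 0.669]
[-0.621, -0.259, 0.064, -0.0, 0.0, 0.669]
[-0.637, -0.217, 0.064, -0.0, 0.0, 0.669]
[-0.65, -0.174, 0.064, -0.0, 0.0, 0.669]
[-0.66, -0.13, 0.064, -0.0, 0.0, 0.669]
[-0.667, -0.086, 0.064, -0.0, 0.0, 0.669]
[-0.671, -0.041, 0.064, -0.0, 0.0, 0.669]
[-0.673, 0.004, 0.064, -0.0, 0.0, 0.669]
[-0.671, 0.049, 0.064, -0.0, 0.0, 0.669]
[-0.666, 0.094, 0.064, -0.0, 0.0, 0.669]
[-0.658, 0.138, 0.064, -0.0, 0.0, 0.669]
[-0.648, 0.182, 0.064, -0.0, 0.0, 0.669]
[-0.634, 0.225, 0.064, -0.0, 0.0, 0.669]
[-0.618, 0.267, 0.064, -0.0, 0.0, 0.669]
[-0.598, 0.307, 0.064, -0.0, 0.0, 0.669]
[-0.577, 0.347, 0.064, -0.0, 0.0, 0.669]
```

>>> step_arm(
  commands=[
    [-0.5,-0.45,0.06,0,0,0.67],
    [-0.53,-0.41,0.06,0,0,0.67],
    [-0.56,-0.38,0.06,0,0,0.67],
    [-0.58,-0.34,0.06,0,0,0.67],
    [-0.6,-0.3,0.06,0,0,0.67],
    [-0.62,-0.26,0.06,0,0,0.67],
    [-0.64,-0.22,0.06,0,0,0.67],
    [-0.65,-0.17,0.06,0,0,0.67],
    [-0.66,-0.13,0.06,0,0,0.67],
    [-0.67,-0.09,0.06,0,0,0.67],
  ],
  hand=0.6,
)

```text
t: 1.4
position: [0.3468, 0.3199, 0.3746]
tool_rot: [0.451, 0.892, 0.0, -0.0]
force: [1.1, -0.7, -0.1]
opening: 0.599
gripper_force: 0.0
```

>>> step_arm(
  commands=[
    [-0.67,-0.04,0.06,0,0,0.67],
    [-0.67,0,0.06,0,0,0.67],
    [-0.67,0.05,0.06,0,0,0.67],
    [-0.67,0.09,0.06,0,0,0.67],
    [-0.66,0.14,0.06,0,0,0.67],
    [-0.65,0.18,0.06,0,0,0.67],
    [-0.63,0.22,0.06,0,0,0.67],
    [-0.62,0.27,0.06,0,0,0.67],
    [-0.6,0.31,0.06,0,0,0.67],
    [-0.58,0.35,0.06,0,0,0.67],
  ],
)

```text
t: 2.65
position: [0.5298, 0.0376, 0.3445]
tool_rot: [0.719, 0.695, -0.0, -0.0]
force: [0.5, 0.0, 0.6]
opening: 0.601
gripper_force: 0.0
```

```bash
python3 - <<'E'
from h import *
import pickle
s=manip.observe(); print(s['position'].round(4),s['qpos'].round(3),s['qvel'].round(3),s['opening'],s['t'],s['force'].round(2),s['moment'].round(3)); print(R.from_quat(s['tool_rot']).as_matrix().round(3))
im,p=snap('wrist','w1'); pickle.dump(p,open('w1.pkl','wb')); cv2.imwrite('pics/w1b.png',cv2.resize(im,(800,600),interpolation=cv2.INTER_CUBIC))
E
```

```text
[0.5298 0.0376 0.3445] [-0.573  0.369  0.532  1.911 -0.231  0.922  0.036] [ 0.432  0.26   0.154 -0.257 -0.205  0.067  0.123] 0.6014991999379489 2.65 [0.47 0.01 0.57] [ 0.042 -0.001 -0.01 ]
[[ 0.035  0.999 -0.   ]
 [ 0.999 -0.035  0.   ]
 [ 0.    -0.    -1.   ]]
```

View pics/w1b.png

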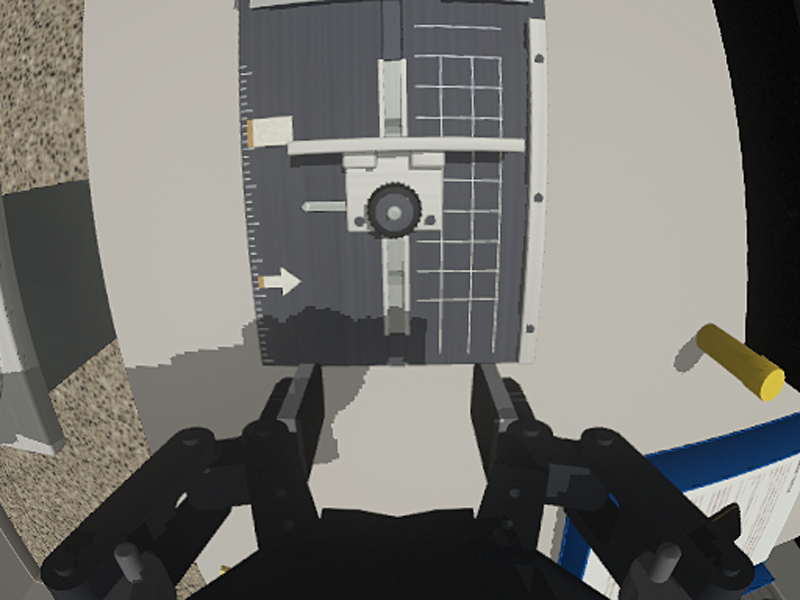

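The wrist view, with up = +y and right = +x, shows the knob top at (394,211), the pointer tip at (303,207), the arrow tip at (301,282) and the square flag's end at (293,128). The notches appear in the slot near (397,125) and (395,272).

```bash
python3 - <<'E'
from h import *
import pickle
P=pickle.load(open('P.pkl','rb')); w=pickle.load(open('w1.pkl','rb')); k=.64
r=lambda n,u,v: ray(w if n=='wrist' else P[n],u*k,v*k,n)
for n,a,b,c in [('knob',(281,342),(305,277),(394,211)),('tip',(317,386),(285,322),(301,282))]:
    for L in ([('top',a),('side',b),('wrist',c)],[('side',b),('wrist',c)],[('top',a),('wrist',c)]):
        X,e=tri([r(m,*q) for m,q in L]); print(n,[m for m,_ in L],X.round(4),np.round(e,4))
for n,(u,v,z) in dict(knob=(394,211,.0575),ptr=(303,207,.03),arrow=(301,282,.019),sq=(293,130,.019),n1=(397,125,.0145),n2=(395,272,.0145),fL=(289,147,.0525),fR=(525,146,.0525),bedNL=(241,65,.018),bedNR=(262,364,.018),bedFR=(533,362,.018),slotend=(396,335,.018)).items(): print(n,onz(w,u*k,v*k,z,'wrist').round(4))
plan([.53,.0775,.29],-.02,5)
E
```

```text
knob ['top', 'side', 'wrist'] [0.5301 0.0802 0.058 ] [0.0026 0.0014 0.0022]
knob ['side', 'wrist'] [0.5309 0.0821 0.0576] [0.001 0.001]
knob ['top', 'wrist'] [0.5296 0.0805 0.0429] [0.0003 0.0003]
tip ['top', 'side', 'wrist'] [0.4641 0.0319 0.0181] [0.0011 0.001  0.0014]
tip ['side', 'wrist'] [0.4645 0.0325 0.018 ] [0.0011 0.0011]
tip ['top', 'wrist'] [0.4639 0.0312 0.0141] [0.0007 0.0007]
knob [0.53   0.0824 0.0575]
ptr [0.4736 0.0838 0.03  ]
arrow [0.4658 0.0324 0.019 ]
sq [0.4679 0.1324 0.019 ]
n1 [0.5334 0.1318 0.0145]
n2 [0.5287 0.0357 0.0145]
fL [0.4725 0.1212 0.0525]
fR [0.6051 0.1179 0.0525]
bedNL [0.4348 0.1792 0.018 ]
bedNR [ 0.4295 -0.0288  0.018 ]
bedFR [ 0.6266 -0.034   0.018 ]
slotend [ 0.5279 -0.0082  0.018 ]
t 2.7 total [-0.0015  0.0441 -0.0546] rv [ 0.002  0.003 -0.023]
[0.176, -0.014, 0.218, 0.004, 0.005, -0.045]
[0.176, -0.013, 0.218, 0.004, 0.005, -0.045]
[0.176, -0.012, 0.218, 0.004, 0.005, -0.045]
[0.176, -0.011, 0.218, 0.004, 0.005, -0.045]
[0.176, -0.01, 0.218, 0.004, 0.005, -0.045]
```

>>> step_arm(
  commands=[
    [0.18,0,0.2,0,0,-0.02],
    [0.18,0,0.2,0,0,-0.02],
    [0,0,0.2,0,0,-0.02],
    [0,0,0.2,0,0,-0.02],
    [0,0,0,0,0,-0.02],
    [0,0,0,0,0,0],
    [0,0,0,0,0,0],
    [0,0,0,0,0,0],
    [0,0,0,0,0,0],
    [0,0,0,0,0,0],
  ],
)

```text
t: 3.95
position: [0.53, 0.057, 0.3048]
tool_rot: [0.715, 0.699, 0.0, 0.0]
force: [0.3, 0.4, 0.1]
opening: 0.598
gripper_force: 0.0
```

```bash
python3 - <<'E'
from h import *
import pickle
s=manip.observe(); print(s['position'].round(4),s['qvel'].round(3),s['t'],s['force'].round(2),s['moment'].round(3)); print(R.from_quat(s['tool_rot']).as_matrix().round(3))
im,p=snap('wrist','w2'); pickle.dump(p,open('w2.pkl','wb')); cv2.imwrite('pics/w2b.png',cv2.resize(im,(800,600),interpolation=cv2.INTER_CUBIC))
E
```

```text
[0.53   0.057  0.3048] [-0.     0.    -0.001 -0.     0.001 -0.001  0.002] 3.95 [0.28 0.44 0.11] [ 0.003 -0.027 -0.047]
[[ 0.022  1.     0.   ]
 [ 1.    -0.022  0.   ]
 [ 0.     0.    -1.   ]]
```

View pics/w2b.png

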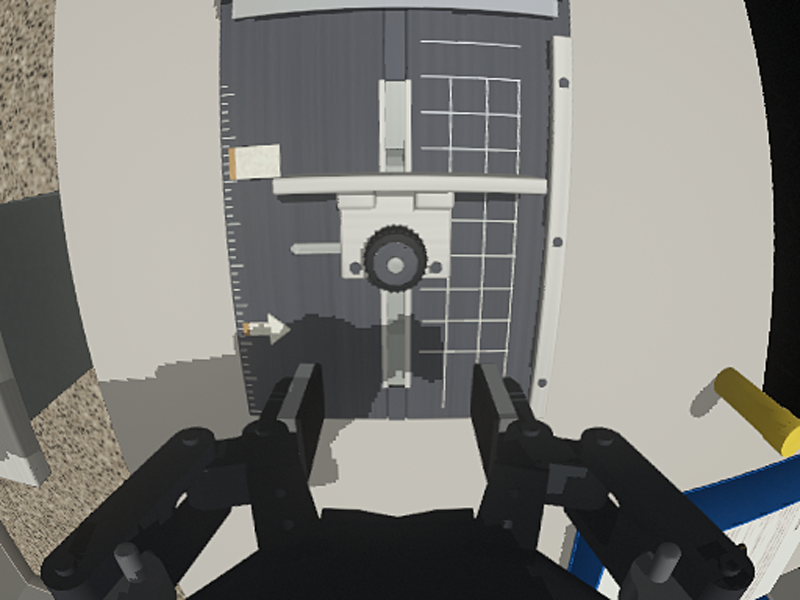

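The static wrist view shows the knob top centre at about (395,262), the pointer tip at (291,249), the arrow tip at (290,328) and the fence's top inner edge at row ~192.

```bash
python3 - <<'E'
from h import *
import pickle
P=pickle.load(open('P.pkl','rb')); w=pickle.load(open('w2.pkl','rb')); k=.64
X,e=tri([ray(P['side'],305*k,277*k,'side'),ray(w,395*k,262*k,'wrist'),ray(P['top'],281*k,342*k,'top')]);print(X.round(4),np.round(e,4))
for n,(u,v,z) in dict(knob=(395,262,.0575),ptr=(291,249,.03),arrow=(290,328,.019),sq=(280,161,.019),fL=(273,180,.0525),fR=(547,179,.0525),fin=(400,193,.0525),n1=(396,155,.0145),slotend=(397,386,.018),bedNR=(250,417,.018),bedFR=(534,417,.018)).items(): print(n,onz(w,u*k,v*k,z,'wrist').round(4))
E
```

```text
[0.5302 0.0805 0.0574] [0.0017 0.0022 0.0028]
knob [0.53   0.0828 0.0575]
ptr [0.4734 0.0847 0.03  ]
arrow [0.4656 0.0341 0.019 ]
sq [0.4676 0.1324 0.019 ]
fL [0.4721 0.124  0.0525]
fR [0.6047 0.1223 0.0525]
fin [0.533  0.1152 0.0525]
n1 [0.5314 0.1327 0.0145]
slotend [ 0.529  -0.0066  0.018 ]
bedNR [ 0.4295 -0.0312  0.018 ]
bedFR [ 0.6202 -0.0347  0.018 ]
```

```bash
python3 -c "
from h import *
plan([.53,.0815,.245],-.675,10)"
```

```text
t 4.0 total [ 0.      0.0245 -0.0598] rv [ 0.    -0.     0.653]
[0.049, -0.001, 0.12, 0.0, -0.0, 0.653]
[0.049, -0.004, 0.12, 0.0, -0.0, 0.653]
[0.048, -0.007, 0.12, 0.0, -0.0, 0.653]
[0.048, -0.011, 0.12, 0.0, -0.0, 0.653]
[0.047, -0.014, 0.12, 0.0, -0.0, 0.653]
[0.046, -0.017, 0.12, 0.0, -0.0, 0.653]
[0.045, -0.02, 0.12, 0.0, -0.0, 0.653]
[0.043, -0.023, 0.12, 0.0, -0.0, 0.653]
[0.042, -0.025, 0.12, 0.0, -0.0, 0.653]
[0.04, -0.028, 0.12, 0.0, -0.0, 0.653]
```

>>> step_arm(
  commands=[
    [0.05,0,0.12,0,0,0.65],
    [0.05,0,0.12,0,0,0.65],
    [0.05,-0.01,0.12,0,0,0.65],
    [0.05,-0.01,0.12,0,0,0.65],
    [0.05,-0.01,0.12,0,0,0.65],
    [0.05,-0.02,0.12,0,0,0.65],
    [0.04,-0.02,0.12,0,0,0.65],
    [0.04,-0.02,0.12,0,0,0.65],
    [0.04,-0.03,0.12,0,0,0.65],
    [0.04,-0.03,0.12,0,0,0.65],
  ],
  hand=0.5,
)

```text
t: 5.25
position: [0.5299, 0.0819, 0.2445]
tool_rot: [0.901, 0.433, 0.0, -0.0]
force: [0.1, -0.3, -0.4]
opening: 0.5
gripper_force: 0.0
```

>>> step_arm(
  commands=[
    [0,0,0.1,0,0,0],
    [0,0,0.1,0,0,0],
    [0,0,0.1,0,0,0],
    [0,0,0.1,0,0,0],
    [0,0,0.1,0,0,0],
    [0,0,0.1,0,0,0],
    [0,0,0.1,0,0,0],
    [0,0,0,0,0,0],
    [0,0,0,0,0,0],
    [0,0,0,0,0,0],
  ],
)

```text
t: 6.5
position: [0.5299, 0.0818, 0.2099]
tool_rot: [0.901, 0.434, 0.0, 0.0]
force: [0.8, -0.2, -0.0]
opening: 0.498
gripper_force: 0.0
```

```bash
cat > st.py <<'E'
from h import *
s=manip.observe(); T=R.from_quat(s['tool_rot']).as_matrix()
print('t',round(float(s['t']),2),'pos',s['position'].round(4),'yaw',round(float(np.arctan2(T[1,1],T[0,1])),4),'F',s['force'].round(1),'M',s['moment'].round(3),'open',round(float(s['opening']),3),'grip',round(float(s['gripper_force']),1),'q7',s['qpos'][6].round(3))
E
python3 st.py
```

```text
t 6.5 pos [0.5299 0.0818 0.2099] yaw -0.6721 F [ 0.8 -0.2 -0. ] M [-0.024  0.002  0.016] open 0.498 grip 0.0 q7 -0.422
```

>>> step_arm(
  commands=[
    [0,0,0.02,0,0,0],
    [0,0,0.02,0,0,0],
    [0,0,0,0,0,0],
    [0,0,0,0,0,0],
    [0,0,0,0,0,0],
    [0,0,0,0,0,0],
    [0,0,0,0,0,0],
    [0,0,0,0,0,0],
    [0,0,0,0,0,0],
    [0,0,0,0,0,0],
  ],
  hand=0,
)

```text
t: 7.75
position: [0.5301, 0.0815, 0.2093]
tool_rot: [0.901, 0.434, 0.001, -0.0]
force: [-5.8, -0.6, 23.2]
opening: 0.329
gripper_force: 57.8
```

```bash
python3 st.py
```

```text
t 7.75 pos [0.5301 0.0815 0.2093] yaw -0.6725 F [-5.8 -0.6 23.2] M [-0.184  1.185  0.032] open 0.329 grip 57.8 q7 -0.42
```

>>> step_arm(
  commands=[
    [0,0,-0.04,0,0,0],
    [0,0,0,0,0,-0.5],
    [0,0,0,0,0,-0.7],
    [0,0,0,0,0,-0.7],
    [0,0,0,0,0,-0.7],
    [0,0,0,0,0,-0.7],
    [0,0,0,0,0,-0.7],
    [0,0,0,0,0,-0.7],
    [0,0,0,0,0,-0.7],
    [0,0,0,0,0,-0.7],
  ],
)

```text
t: 9.0
position: [0.5298, 0.0818, 0.2095]
tool_rot: [0.727, 0.686, -0.0, -0.0]
force: [1.4, 0.3, -3.8]
opening: 0.33
gripper_force: 62.3
```

```bash
python3 st.py
```

```text
t 9.0 pos [0.5298 0.0818 0.2095] yaw -0.0582 F [ 1.4  0.3 -3.8] M [ 0.117 -0.275 -0.419] open 0.33 grip 62.3 q7 0.037
```

>>> step_arm(
  commands=[
    [0,0,0,0,0,-0.7],
    [0,0,0,0,0,-0.7],
    [0,0,0,0,0,-0.7],
    [0,0,0,0,0,-0.7],
    [0,0,0,0,0,-0.7],
    [0,0,0,0,0,-0.7],
    [0,0,0,0,0,-0.7],
    [0,0,0,0,0,-0.7],
    [0,0,0,0,0,-0.7],
    [0,0,0,0,0,-0.3],
  ],
)

```text
t: 10.25
position: [0.5294, 0.0817, 0.2095]
tool_rot: [0.467, 0.884, -0.0, -0.001]
force: [-0.9, 0.1, -2.1]
opening: 0.327
gripper_force: 62.4
```

```bash
python3 - <<'E'
exec(open('st.py').read())
im,p=snap('wrist','w3'); cv2.imwrite('pics/w3c.png',cv2.resize(im[100:330,130:420],None,fx=2,fy=2))
E
```

```text
t 10.25 pos [0.5294 0.0817 0.2095] yaw 0.5998 F [-0.9  0.1 -2.1] M [ 0.029  0.243 -0.442] open 0.327 grip 62.4 q7 0.531
```

View pics/w3c.png

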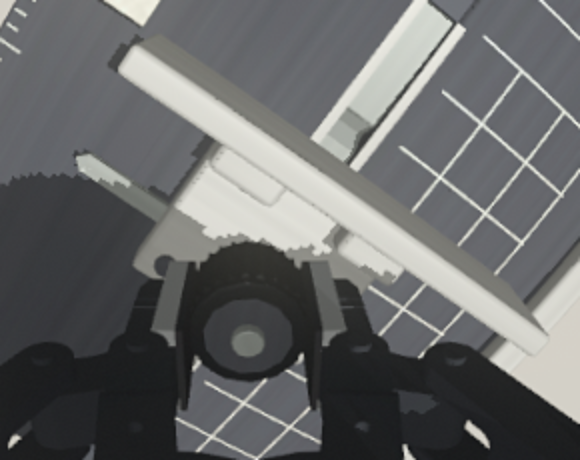

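The crop shows the knob centred between the pads, clear of the fence. The grip held through 1.27 rad with about 0.44 N m. Next I'll re-grasp for a second stroke.

>>> step_arm(
  commands=[
    [0,0,0,0,0,0],
    [0,0,0,0,0,0],
    [0,0,0,0,0,0],
    [0,0,0,0,0,0.9],
    [0,0,0,0,0,0.9],
    [0,0,0,0,0,0.9],
    [0,0,0,0,0,0.9],
    [0,0,0,0,0,0.9],
    [0,0,0,0,0,0.9],
    [0,0,0,0,0,0.9],
  ],
  hand=0.5,
)

```text
t: 11.55
position: [0.53, 0.0819, 0.2099]
tool_rot: [0.719, 0.695, 0.0, 0.0]
force: [-0.3, 1.0, -0.4]
opening: 0.502
gripper_force: 0.0
```

>>> step_arm(
  commands=[
    [0,0,0,0,0,0.9],
    [0,0,0,0,0,0.9],
    [0,0,0,0,0,0.9],
    [0,0,0,0,0,0.9],
    [0,0,0,0,0,0.9],
    [0,0,0,0,0,0.9],
    [0,0,0,0,0,0.9],
    [0,0,0,0,0,0],
    [0,0,0,0,0,0],
    [0,0,0,0,0,0],
  ],
)

```text
t: 12.8
position: [0.5299, 0.0818, 0.2098]
tool_rot: [0.898, 0.439, 0.0, -0.0]
force: [-0.2, -0.5, 0.9]
opening: 0.5
gripper_force: 0.0
```

>>> step_arm(
  commands=[
    [0,0,0,0,0,0],
    [0,0,0,0,0,0],
    [0,0,0,0,0,0],
    [0,0,0,0,0,0],
    [0,0,0,0,0,0],
    [0,0,0,0,0,0],
    [0,0,-0.02,0,0,0],
    [0,0,0,0,0,-0.3],
    [0,0,0,0,0,-0.7],
    [0,0,0,0,0,-0.7],
  ],
  hand=0,
)

```text
t: 14.05
position: [0.53, 0.0819, 0.2103]
tool_rot: [0.857, 0.515, -0.0, 0.0]
force: [5.0, -0.2, -11.9]
opening: 0.325
gripper_force: 60.6
```

```bash
python3 st.py
```

```text
t 14.05 pos [0.53   0.0819 0.2103] yaw -0.489 F [  5.   -0.2 -11.9] M [ 0.125 -0.927 -0.391] open 0.325 grip 60.6 q7 -0.286
```

>>> step_arm(
  commands=[
    [0,0,0.01,0,0,-0.7],
    [0,0,0,0,0,-0.7],
    [0,0,0,0,0,-0.7],
    [0,0,0,0,0,-0.7],
    [0,0,0,0,0,-0.7],
    [0,0,0,0,0,-0.7],
    [0,0,0,0,0,-0.7],
    [0,0,0,0,0,-0.7],
    [0,0,0,0,0,-0.7],
    [0,0,0,0,0,-0.7],
  ],
)

```text
t: 15.3
position: [0.5296, 0.0819, 0.2102]
tool_rot: [0.629, 0.778, -0.0, -0.0]
force: [-0.3, 0.5, -3.4]
opening: 0.327
gripper_force: 61.4
```

>>> step_arm(
  commands=[
    [0,0,0,0,0,-0.7],
    [0,0,0,0,0,-0.7],
    [0,0,0,0,0,-0.7],
    [0,0,0,0,0,-0.7],
    [0,0,0,0,0,-0.7],
    [0,0,0,0,0,-0.4],
    [0,0,0,0,0,0],
    [0,0,0,0,0,0],
    [0,0,0,0,0,0],
    [0,0,0,0,0,0],
  ],
)

```text
t: 16.55
position: [0.5295, 0.0818, 0.2101]
tool_rot: [0.468, 0.884, -0.0, -0.0]
force: [-4.3, -0.2, 2.6]
opening: 0.326
gripper_force: 61.9
```

```bash
python3 - <<'E'
exec(open('st.py').read())
print((T.T@np.array([-.025,-1,0])).round(3))
E
```

```text
t 16.55 pos [0.5295 0.0818 0.2101] yaw 0.5977 F [-4.3 -0.2  2.6] M [ 0.099  0.949 -0.175] open 0.326 grip 61.9 q7 0.529
[-0.813 -0.583  0.   ]
```

>>> step_arm(
  commands=[
    [-0.04,-0.03,0,0,0,0],
    [-0.04,-0.03,0,0,0,0],
    [-0.04,-0.03,0,0,0,0],
    [-0.04,-0.03,0,0,0,0],
    [-0.04,-0.03,0,0,0,0],
    [-0.04,-0.03,0,0,0,0],
    [-0.04,-0.03,0,0,0,0],
    [-0.04,-0.03,0,0,0,0],
    [-0.04,-0.03,0,0,0,0],
    [-0.04,-0.03,0,0,0,0],
  ],
)

```text
t: 17.8
position: [0.5288, 0.0566, 0.2102]
tool_rot: [0.467, 0.884, 0.0, 0.0]
force: [-3.4, 1.9, -1.7]
opening: 0.326
gripper_force: 61.8
```

```bash
python3 st.py
```

```text
t 17.8 pos [0.5288 0.0566 0.2102] yaw 0.5979 F [-3.4  1.9 -1.7] M [ 0.397  0.773 -0.145] open 0.326 grip 61.8 q7 0.573
```

>>> step_arm(
  commands=[
    [-0.04,-0.03,0,0,0,0],
    [-0.04,-0.03,0,0,0,0],
    [-0.04,-0.03,0,0,0,0],
    [-0.04,-0.03,0,0,0,0],
    [-0.04,-0.03,0,0,0,0],
    [-0.04,-0.03,0,0,0,0],
    [-0.04,-0.03,0,0,0,0],
    [-0.04,-0.03,0,0,0,0],
    [-0.04,-0.03,0,0,0,0],
    [-0.04,-0.02,0,0,0,0],
  ],
)

```text
t: 19.05
position: [0.5282, 0.032, 0.2102]
tool_rot: [0.467, 0.884, 0.0, 0.0]
force: [1.8, 1.4, -8.0]
opening: 0.329
gripper_force: 61.1
```

>>> step_arm(
  commands=[
    [0,0,0,0,0,0],
    [0,0,0,0,0,0],
    [0,0,0,0,0,0],
    [0,0,0,0,0,0],
    [0,0,0,0,0,0],
    [0,0,0,0,0,0],
    [0,0,0,0,0,0],
    [0,0,0,0,0,0],
    [0,0,0,0,0,0],
    [0,0,0,0,0,0],
  ],
)

```text
t: 20.3
position: [0.5282, 0.0321, 0.2103]
tool_rot: [0.468, 0.884, 0.0, 0.0]
force: [4.6, -1.4, -9.3]
opening: 0.334
gripper_force: 61.0
```

```bash
python3 - <<'E'
exec(open('st.py').read())
import pickle
im,p=snap('wrist','w4'); pickle.dump(p,open('w4.pkl','wb')); cv2.imwrite('pics/w4b.png',cv2.resize(im,(800,600),interpolation=cv2.INTER_CUBIC))
E
```

```text
t 20.3 pos [0.5282 0.0321 0.2103] yaw 0.5978 F [ 4.6 -1.4 -9.3] M [-0.347 -1.057 -0.234] open 0.334 grip 61.0 q7 0.617
```

View pics/w4b.png

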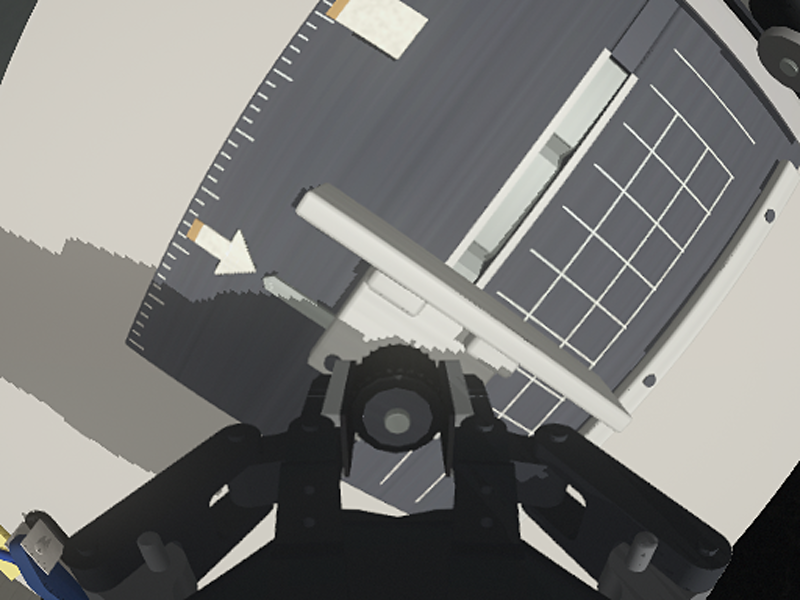

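The pointer tip at about (265,279) now stands just at the arrow's tip at about (255,273). The slot's two other notches show at (555,150) and (480,260).

```bash
python3 - <<'E'
from h import *
import pickle
w=pickle.load(open('w4.pkl','rb')); k=.64
ey=np.array([.025,1,0])
for n,(u,v,z) in dict(ptr=(265,279,.030),ptrlow=(265,279,.024),arrow=(255,273,.019),nA=(555,150,.0145),nB=(480,260,.0145),slotTop=(620,65,.018),sq=(413,39,.019)).items():
    X=onz(w,u*k,v*k,z,'wrist'); print(n,X.round(4),round(float(X@ey),4))
E
```

```text
ptr [0.4711 0.0375 0.03  ] 0.0493
ptrlow [0.4706 0.0351 0.024 ] 0.0468
arrow [0.4658 0.0329 0.019 ] 0.0445
nA [0.5305 0.1313 0.0145] 0.1446
nB [0.5319 0.0822 0.0145] 0.0955
slotTop [0.5312 0.1731 0.018 ] 0.1864
sq [0.4672 0.1327 0.019 ] 0.1443
```

Displacement is 49.7 mm for a 50 mm notch spacing, so the gauge is in place. Now I'll tighten.

>>> step_arm(
  commands=[
    [0,0,0.02,0,0,0.3],
    [0,0,0,0,0,0.7],
    [0,0,0,0,0,0.7],
    [0,0,0,0,0,0.7],
    [0,0,0,0,0,0.7],
    [0,0,0,0,0,0.7],
    [0,0,0,0,0,0.7],
    [0,0,0,0,0,0.7],
    [0,0,0,0,0,0.7],
    [0,0,0,0,0,0.7],
  ],
)

```text
t: 21.6
position: [0.5285, 0.0323, 0.2101]
tool_rot: [0.729, 0.684, 0.001, 0.0]
force: [2.5, -1.5, 3.4]
opening: 0.33
gripper_force: 62.1
```

>>> step_arm(
  commands=[
    [0,0,0,0,0,0.7],
    [0,0,0,0,0,0.7],
    [0,0,0,0,0,0.7],
    [0,0,0,0,0,0.7],
    [0,0,0,0,0,0.7],
    [0,0,0,0,0,0.7],
    [0,0,0,0,0,0.7],
    [0,0,0,0,0,0.7],
    [0,0,0,0,0,0.4],
    [0,0,0,0,0,0],
  ],
)

```text
t: 22.85
position: [0.5288, 0.0324, 0.2101]
tool_rot: [0.899, 0.439, 0.001, 0.0]
force: [4.0, 0.1, 7.6]
opening: 0.328
gripper_force: 62.5
```

```bash
python3 st.py
```

```text
t 22.85 pos [0.5288 0.0324 0.2101] yaw -0.6625 F [4.  0.1 7.6] M [-0.084 -0.782  0.156] open 0.328 grip 62.5 q7 -0.324
```

>>> step_arm(
  commands=[
    [0,0,0,0,0,0],
    [0,0,0,0,0,0],
    [0,0,0,0,0,0],
    [0,0,0,0,0,-0.9],
    [0,0,0,0,0,-0.9],
    [0,0,0,0,0,-0.9],
    [0,0,0,0,0,-0.9],
    [0,0,0,0,0,-0.9],
    [0,0,0,0,0,-0.9],
    [0,0,0,0,0,-0.9],
  ],
  hand=0.5,
)

```text
t: 24.1
position: [0.5277, 0.0321, 0.209]
tool_rot: [0.717, 0.697, -0.0, -0.0]
force: [-0.4, 0.5, -0.6]
opening: 0.498
gripper_force: 0.0
```

>>> step_arm(
  commands=[
    [0,0,0,0,0,-0.9],
    [0,0,0,0,0,-0.9],
    [0,0,0,0,0,-0.9],
    [0,0,0,0,0,-0.9],
    [0,0,0,0,0,-0.9],
    [0,0,0,0,0,-0.9],
    [0,0,0,0,0,-0.9],
    [0,0,0,0,0,0],
    [0,0,0,0,0,0],
    [0,0,0,0,0,0],
  ],
)

```text
t: 25.35
position: [0.5279, 0.0321, 0.2091]
tool_rot: [0.468, 0.884, -0.0, -0.0]
force: [0.4, -0.6, -0.7]
opening: 0.496
gripper_force: 0.0
```

>>> step_arm(
  commands=[
    [0,0,0,0,0,0],
    [0,0,0,0,0,0],
    [0,0,0,0,0,0],
    [0,0,0,0,0,0],
    [0,0,0,0,0,0],
    [0,0,0,0,0,0],
    [0,0,-0.01,0,0,0],
    [0,0,0,0,0,0.3],
    [0,0,0,0,0,0.7],
    [0,0,0,0,0,0.7],
  ],
  hand=0,
)

```text
t: 26.6
position: [0.5283, 0.0323, 0.2096]
tool_rot: [0.542, 0.84, 0.0, 0.0]
force: [3.9, 0.1, -2.5]
opening: 0.325
gripper_force: 59.6
```

```bash
python3 st.py
```

```text
t 26.6 pos [0.5283 0.0323 0.2096] yaw 0.4253 F [ 3.9  0.1 -2.5] M [ 0.06  -0.663  0.435] open 0.325 grip 59.6 q7 0.487
```

>>> step_arm(
  commands=[
    [0,0,0,0,0,0.6],
    [0,0,0,0,0,0.6],
    [0,0,0,0,0,0.6],
    [0,0,0,0,0,0.6],
    [0,0,0,0,0,0.6],
    [0,0,0,0,0,0.6],
    [0,0,0,0,0,0.6],
    [0,0,0,0,0,0.6],
    [0,0,0,0,0,0.6],
    [0,0,0,0,0,0.6],
  ],
)

```text
t: 27.85
position: [0.5285, 0.0318, 0.2097]
tool_rot: [0.766, 0.643, 0.0, 0.001]
force: [3.9, -1.0, -4.0]
opening: 0.328
gripper_force: 59.5
```

```bash
python3 st.py
```

```text
t 27.85 pos [0.5285 0.0318 0.2097] yaw -0.1746 F [ 3.9 -1.  -4. ] M [-0.337 -0.846  0.482] open 0.328 grip 59.5 q7 0.039
```

>>> step_arm(
  commands=[
    [0,0,0,0,0,0.2],
    [0,0,0,0,0,0.2],
    [0,0,0,0,0,0.2],
    [0,0,0,0,0,0.2],
    [0,0,0,0,0,0.2],
    [0,0,0,0,0,0.2],
    [0,0,0,0,0,0.2],
    [0,0,0,0,0,0.2],
    [0,0,0,0,0,0.2],
    [0,0,0,0,0,0.2],
  ],
)

```text
t: 29.1
position: [0.5286, 0.0318, 0.2097]
tool_rot: [0.826, 0.564, 0.0, 0.001]
force: [5.4, -1.9, -5.1]
opening: 0.331
gripper_force: 59.4
```

```bash
python3 st.py
```

```text
t 29.1 pos [0.5286 0.0318 0.2097] yaw -0.3724 F [ 5.4 -1.9 -5.1] M [-0.574 -1.185  0.502] open 0.331 grip 59.4 q7 -0.109
```

>>> step_arm(
  commands=[
    [0,0,0,0,0,0.2],
    [0,0,0,0,0,0.2],
    [0,0,0,0,0,0.2],
    [0,0,0,0,0,0.2],
    [0,0,0,0,0,0.2],
    [0,0,0,0,0,0.2],
    [0,0,0,0,0,0.2],
    [0,0,0,0,0,0.2],
    [0,0,0,0,0,0.2],
    [0,0,0,0,0,0.2],
  ],
)

```text
t: 30.35
position: [0.5287, 0.0317, 0.2098]
tool_rot: [0.878, 0.479, 0.001, 0.001]
force: [6.1, -3.6, -5.5]
opening: 0.333
gripper_force: 59.4
```

```bash
python3 st.py
```

```text
t 30.35 pos [0.5287 0.0317 0.2098] yaw -0.5723 F [ 6.1 -3.6 -5.5] M [-0.594 -1.172  0.596] open 0.333 grip 59.4 q7 -0.258
```

>>> step_arm(
  commands=[
    [0,0,0,0,0,0.1],
    [0,0,0,0,0,0.1],
    [0,0,0,0,0,0.1],
    [0,0,0,0,0,0.1],
    [0,0,0,0,0,0.1],
    [0,0,0,0,0,0.1],
    [0,0,0,0,0,0.1],
    [0,0,0,0,0,0.1],
    [0,0,0,0,0,0.1],
    [0,0,0,0,0,0.1],
  ],
)

```text
t: 31.6
position: [0.5287, 0.0317, 0.2098]
tool_rot: [0.901, 0.434, 0.001, 0.001]
force: [6.4, -3.2, -4.5]
opening: 0.33
gripper_force: 59.4
```

```bash
python3 st.py
```

```text
t 31.6 pos [0.5287 0.0317 0.2098] yaw -0.672 F [ 6.4 -3.2 -4.5] M [-0.706 -1.235  0.565] open 0.33 grip 59.4 q7 -0.332
```

>>> step_arm(
  commands=[
    [0,0,0,0,0,0.15],
    [0,0,0,0,0,0.15],
    [0,0,0,0,0,0.15],
    [0,0,0,0,0,0.15],
    [0,0,0,0,0,0.15],
    [0,0,0,0,0,0.1],
    [0,0,0,0,0,0.1],
    [0,0,0,0,0,0.1],
    [0,0,0,0,0,0.1],
    [0,0,0,0,0,0.1],
  ],
)

```text
t: 32.85
position: [0.5288, 0.0316, 0.2098]
tool_rot: [0.926, 0.377, 0.001, 0.001]
force: [6.3, -4.3, -5.2]
opening: 0.33
gripper_force: 59.4
```

```bash
python3 - <<'E'
exec(open('st.py').read())
m=[]
for i in range(3):
    manip.capture('wrist'); m.append(manip.observe()['moment'][2].round(3))
print(m)
E
```

```text
t 32.85 pos [0.5288 0.0316 0.2098] yaw -0.7969 F [ 6.3 -4.3 -5.2] M [-0.71  -1.297  0.63 ] open 0.33 grip 59.4 q7 -0.425
[np.float64(0.612), np.float64(0.56), np.float64(0.595)]
```

Moment holds at ~0.6 N m (about 60 N), with a rotation just past the start angle. I'll re-grasp to add a bit more and check that the grip isn't slipping.

>>> step_arm(
  commands=[
    [0,0,0,0,0,0],
    [0,0,0,0,0,0],
    [0,0,0,0,0,0],
    [0,0,0,0,0,-0.9],
    [0,0,0,0,0,-0.9],
    [0,0,0,0,0,-0.9],
    [0,0,0,0,0,-0.9],
    [0,0,0,0,0,-0.9],
    [0,0,0,0,0,-0.9],
    [0,0,0,0,0,-0.9],
  ],
  hand=0.43,
)

```text
t: 34.25
position: [0.5278, 0.0321, 0.2097]
tool_rot: [0.763, 0.647, -0.0, -0.0]
force: [-0.4, 0.2, 0.1]
opening: 0.425
gripper_force: 0.0
```

```bash
python3 - <<'E'
exec(open('st.py').read())
im,p=snap('wrist','w5'); cv2.imwrite('pics/w5c.png',cv2.resize(im[130:330,110:400],None,fx=2.6,fy=2.6,interpolation=cv2.INTER_CUBIC))
E
```

```text
t 34.25 pos [0.5278 0.0321 0.2097] yaw -0.1642 F [-0.4  0.2  0.1] M [-0.013  0.07   0.07 ] open 0.425 grip 0.0 q7 0.047
```

View pics/w5c.png

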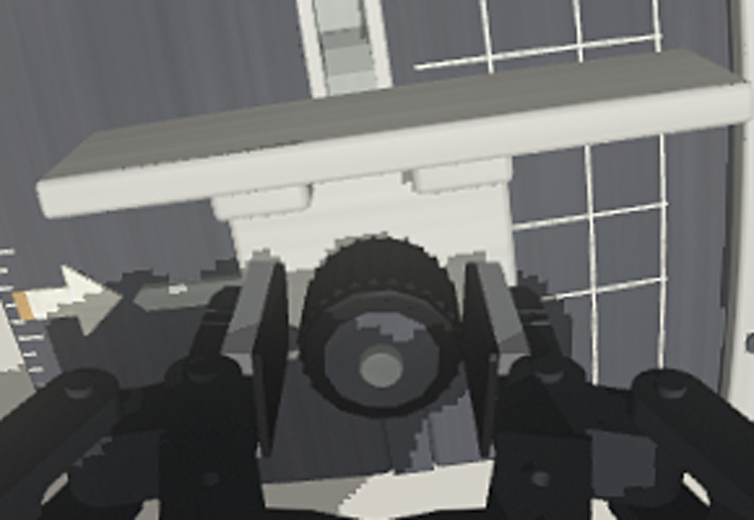

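The crop shows the pointer tip facing the arrow tip, both at row ~295, and the open pads clear of the knob. Now I'll close and continue in small steps.

>>> step_arm(
  commands=[
    [0,0,0,0,0,0],
    [0,0,0,0,0,0],
    [0,0,0,0,0,0],
    [0,0,0,0,0,0],
    [0,0,-0.01,0,0,0],
    [0,0,0,0,0,0.1],
    [0,0,0,0,0,0.1],
    [0,0,0,0,0,0.1],
    [0,0,0,0,0,0.1],
    [0,0,0,0,0,0.1],
  ],
  hand=0,
)

```text
t: 35.55
position: [0.5286, 0.032, 0.2103]
tool_rot: [0.78, 0.626, 0.0, 0.001]
force: [4.2, -2.0, -1.4]
opening: 0.328
gripper_force: 59.5
```

```bash
cat > mm.py <<'E'
exec(open('st.py').read())
m=[]
for i in range(3):
    manip.capture('wrist'); m.append(manip.observe()['moment'][2].round(3))
print(m)
E
python3 mm.py
```

```text
t 35.55 pos [0.5286 0.032  0.2103] yaw -0.2172 F [ 4.2 -2.  -1.4] M [-0.457 -1.021  0.651] open 0.328 grip 59.5 q7 0.006
[np.float64(0.709), np.float64(0.506), np.float64(0.543)]
```

>>> step_arm(
  commands=[
    [0,0,0,0,0,0.15],
    [0,0,0,0,0,0.15],
    [0,0,0,0,0,0.15],
    [0,0,0,0,0,0.15],
    [0,0,0,0,0,0.15],
    [0,0,0,0,0,0.15],
    [0,0,0,0,0,0.15],
    [0,0,0,0,0,0.15],
    [0,0,0,0,0,0.15],
    [0,0,0,0,0,0.15],
  ],
)

```text
t: 36.95
position: [0.5287, 0.032, 0.2104]
tool_rot: [0.824, 0.566, 0.001, 0.001]
force: [6.2, -2.2, -1.7]
opening: 0.326
gripper_force: 59.5
```

```bash
sed -i 's/range(3)/range(6)/; s/print(m)/print([float(x) for x in m],np.mean(m))/' mm.py; python3 mm.py
```

```text
t 36.95 pos [0.5287 0.032  0.2104] yaw -0.3674 F [ 6.2 -2.2 -1.7] M [-0.503 -1.117  0.73 ] open 0.326 grip 59.5 q7 -0.106
[0.647, 0.578, 0.61, 0.542, 0.555, 0.568] 0.5833333333333334
```

>>> step_arm(
  commands=[
    [0,0,0,0,0,0.1],
    [0,0,0,0,0,0.1],
    [0,0,0,0,0,0.1],
    [0,0,0,0,0,0.1],
    [0,0,0,0,0,0.1],
    [0,0,0,0,0,0.1],
    [0,0,0,0,0,0.1],
    [0,0,0,0,0,0.1],
    [0,0,0,0,0,0.1],
    [0,0,0,0,0,0.1],
  ],
)

```text
t: 38.5
position: [0.5288, 0.032, 0.2104]
tool_rot: [0.852, 0.524, 0.001, 0.001]
force: [5.8, -2.6, -1.6]
opening: 0.329
gripper_force: 59.5
```

```bash
python3 mm.py
```

```text
t 38.5 pos [0.5288 0.032  0.2104] yaw -0.4671 F [ 5.8 -2.6 -1.6] M [-0.519 -1.144  0.793] open 0.329 grip 59.5 q7 -0.18
[0.687, 0.65, 0.646, 0.639, 0.617, 0.641] 0.6466666666666666
```

The torque while turning has reached ~0.79 N m, about 0.35 above running, so roughly 115 N: firm but not forced. Time to release and retreat.

>>> step_arm(
  commands=[
    [0,0,0,0,0,0],
    [0,0,0,0,0,0],
    [0,0,0,0,0,0],
    [0,0,0,0,0,0],
    [0,0,-0.2,0,0,0],
    [0,0,-0.3,0,0,0],
    [0,0,-0.4,0,0,0],
    [0,0,-0.4,0,0,0],
    [0,0,-0.4,0,0,0],
    [0,0,-0.4,0,0,0],
  ],
  hand=0.55,
)

```text
t: 40.05
position: [0.528, 0.032, 0.317]
tool_rot: [0.852, 0.524, 0.001, 0.0]
force: [0.6, -0.1, 0.5]
opening: 0.547
gripper_force: 0.0
```

>>> step_arm(
  commands=[
    [-0.5,0,-0.1,0,0,-0.4],
    [-0.5,0,-0.1,0,0,-0.8],
    [-0.5,0,-0.1,0,0,-0.8],
    [0,0,0,0,0,-0.8],
    [0,0,0,0,0,-0.8],
    [0,0,0,0,0,-0.8],
    [0,0,0,0,0,0],
    [0,0,0,0,0,0],
    [0,0,0,0,0,0],
    [0,0,0,0,0,0],
  ],
)

```text
t: 41.3
position: [0.4979, -0.0364, 0.3302]
tool_rot: [0.717, 0.697, -0.0, -0.0]
force: [-0.1, -0.0, -0.4]
opening: 0.549
gripper_force: 0.0
```

```bash
python3 - <<'E'
exec(open('st.py').read())
im,p=snap('wrist','w6'); cv2.imwrite('pics/w6b.png',cv2.resize(im,(800,600),interpolation=cv2.INTER_CUBIC))
import pickle; pickle.dump(p,open('w6.pkl','wb'))
a=cv2.imread('pics/top0.png').astype(int); b=snap('top','top1')[0].astype(int)
print([np.abs(a-b)[r].max() for r in (np.s_[220:285,310:360],np.s_[145:205,340:392],np.s_[90:125,215:250])])
E
```

```text
t 41.3 pos [ 0.4979 -0.0364  0.3302] yaw -0.0275 F [-0.1 -0.  -0.4] M [0.025 0.024 0.019] open 0.549 grip 0.0 q7 0.186
[np.int64(29), np.int64(29), np.int64(29)]
```

View pics/w6b.png

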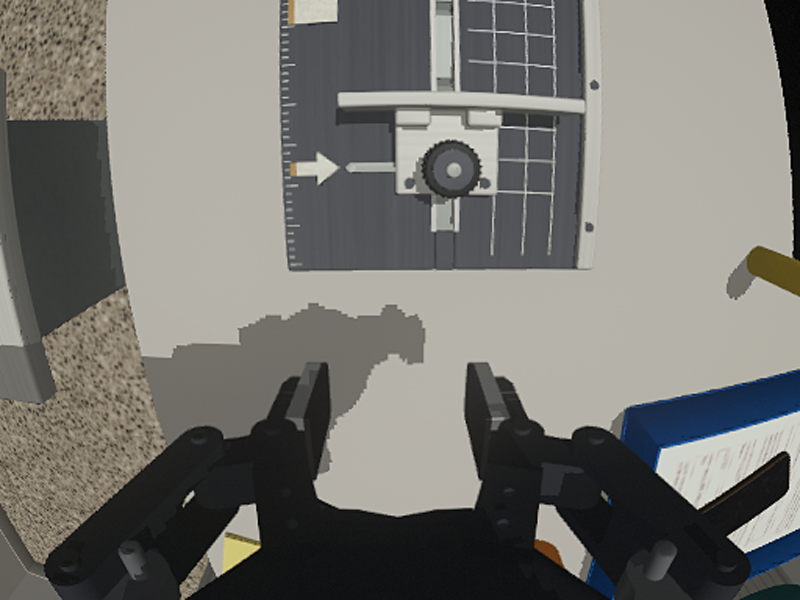

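The pointer tip (345,167) stands directly at the arrow tip (340,168). The gripper is clear, and the other objects are unmoved to within image noise.

```bash
python3 -c "
from workcell import manip
print(manip.job_done())"
```

```text
the job is handed in; nothing more can be done
None
```

The gauge pointer now stands at the arrow flag, and the knob is tightened to about 115 N by wrist torque (firm, well short of the 250 N forced limit). It went firm only after about the full slackened turn, so the shoe is in the notch; the job is handed in at about 41 s, with the other desk items unmoved.

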